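Hook the stuck stop bar out of the T-slot bed

TASK

The orange stop bar has been pushed too far into its slot in the fixture bed for fingers to get at it. Take the hooked pick from its wooden cradle, reach its hook down through the narrow slot into the window in the bar, and drag the bar out until the whole of it lies flat in the catch tray in front of the slots; then lay the pick back across both posts of its cradle, pointing the way it did before. Keep the gripper's fingers off the orange bar, do not shift the blue bar in the other slot, and leave the tools and the tin on the bench where they are.

Things in the scene. Friction and masses are not known exactly. Their poses are not given: they have to be found in the camera images.
- bed: Grey steel bed fixed to the bench, two parallel T-slots along its own x. Origin on the bench, in the plane of the slot mouths, midway between slots. x points from the mouths into the slots (roughly to the robot's left), z up. Slotted block: x 0 to 200 mm (end wall from 190), y -80 to 80, top at z 50. Slot centre lines at y 40 and -40. Catch tray before the mouths: x -164 to 0
- slot_a (a point): Mouth of the slot at bed y +40: centre of its floor (z 20), axes as the bed. Each slot is a channel 36 mm wide from z 20 to 38, under a roof (z 38 to 50) that leaves a slit 18 mm wide open from above along the whole slot; the channel is open at the mouth
- slot_b (a point): Mouth of the other slot, at bed y -40: centre of its floor, same shape
- tray (a point): Centre of the catch tray's floor, z 20, level with the slot floors; floor from bed x 0 to -164 mm, y -74 to 74, with a green rim 12 mm high and 6 thick on its three outer sides, open towards the slot mouths
- orange_bar: Orange stop bar, loose, 110 long (own x) x 30 x 14 mm thick, 0.15 to 0.3 kg, flat in one of the slots (either), its near end 30 to 70 mm inside the mouth, its x along the bed's x. Origin: centre of its underside. It slides with plain friction and is too wide to lift through the slit
- orange_bar_window (a point): Centre of the orange bar's oblong window, at its upper face, 14 mm above its underside and 28 mm from its origin towards own -x (mouth side). The window goes right through, 30 mm long x 18 wide, with a 12 mm crosspiece between it and the mouth end; it is seen from above through the slit
- blue_bar: Blue stop bar of the same shape and axes, loose, in the other slot; it must stay there
- pick: Hooked pick, loose, 0.2 kg: red block handle 120 long (own x) x 24 wide x 36 mm tall, origin at the centre of the handle's underside. From its +x end, 18 above the underside, a 7 mm round steel rod runs straight to x 152, then bends down, leaning slightly back, to its free end. Balances about 15 mm ahead of the handle's middle. Starts lying on the cradle, hook hanging down
- pick_grip (a point): Middle of the pick's handle, 18 mm above its underside (axes as the pick): grip here from above across the 24 mm width, between the cradle's posts
- pick_tip (a point): Lowest point of the pick's hook, at x 140, y 0, z -45.5 mm in the pick's frame
- cradle: Plywood cradle fixed to the bench, origin on the bench under its middle, own x along the lying pick towards its hook. Base 130 x 70, 8 mm high; two posts centred at x -44 and 44, each 20 thick along x, with flat saddles at z 55 that carry the handle's underside between cheeks 12 higher and 40 mm apart (y -20 to 20). 68 mm free between the posts for fingers
- hammer: Loose hammer on the right of the bench, about 250 long, a bystander
- spanner: Loose spanner lying right of and beyond the bed's tray, a bystander
- screwdriver: Loose screwdriver lying beyond the bed, a bystander
- tin: Yellow tin, 66 mm in diameter, 75 tall, on the far left of the bench, a bystander
There are look-alikes about, which are no part of the job. Several things have the shape of the pick; the one meant has the colours described above. Of the things that look like the orange_bar, the smaller one is meant.

How it is judged (in metres and radians):
On the way, in this order (a step that is already met when the one before it is completed fails the run):
1. the pick is lifted clear of its cradle (z of pick_grip in the frame of cradle above 0.1 m), for 0.1 s.
2. the hook's tip is in the orange bar's window while the bar is still wholly in its slot (x of pick_tip in the frame of orange_bar between -0.044 and -0.012 m and y of pick_tip in the frame of orange_bar between -0.01 and 0.01 m and z of pick_tip in the frame of orange_bar below 0.0125 m and x of orange_bar in the frame of bed above 0.055 m), for 0.1 s.
3. the orange bar has been dragged out of the slot, with the tip still in its window (x of orange_bar in the frame of bed below -0.05 m and horizontal distance between pick_tip and orange_bar_window below 0.022 m and z of pick_tip in the frame of orange_bar below 0.016 m), for 0.05 s.
At the end, for the whole second after the job is handed in: Orange bar flat and still in the tray, wholly out of the slot (origin at bed x -125 to -55, |y| under 72 mm); pick lying still in the cradle (origin within 20 mm along, 15 mm across, underside 51-60 mm up, tilt under 0.1 rad), hook towards cradle +x; blue bar within 10 mm of its start (x of orange_bar in the frame of bed between -0.125 and -0.055 m and y of orange_bar in the frame of bed between -0.072 and 0.072 m and z of orange_bar in the frame of bed between 0.015 and 0.026 m and angle between orange_bar's own z axis and vertical below 0.06 rad and linear speed of each of orange_bar, pick below 0.02 m/s and x of pick in the frame of cradle between -0.02 and 0.02 m and y of pick in the frame of cradle between -0.015 and 0.015 m and z of pick in the frame of cradle between 0.051 and 0.06 m and x of pick_tip in the frame of cradle above 0.08 m and angle between pick's own z axis and vertical below 0.1 rad and distance of blue_bar from where it was at the start of the episode below 0.01 m); the robot touches nothing.
It fails at once if a finger touches the orange bar (contact force between the fingers and orange_bar above 0.5 N).
It fails at once if the blue bar is shifted by more than 10 mm (distance of blue_bar from where it was at the start of the episode above 0.01 m).
It fails at once if a bystander on the bench is shifted by more than 30 mm (distance of any of hammer, spanner, screwdriver, tin from where it was at the start of the episode above 0.03 m).
It also fails if it takes over 64 s, if anything falls off the work surface, if the arm or the gripper's body presses on something with over 40 N, if the wrist force passes 120 N, or if a joint passes its speed limit or range.

ROBOT

A 7-joint arm with a two-finger parallel gripper is mounted at the origin on the work surface. World frame = base frame: x ahead of the robot, y to its left, z up, the work surface at z = 0. Lengths are in mm, angles in rad, forces in N, time in s.
With the tool pointing down it reaches from about 400 to 900 mm from the base axis. Payload 5.5 kg.
Tool frame: the origin (TCP) lies on the centre line of the jaws, within the pads' length; the fingertips stand arm.finger_overhang ahead of it and the grasp point (between the pads) lies 6 mm ahead of it (arm.finger_overhang is the distance from the TCP to the fingertips, in mm); z points along the fingers, y is the direction in which the jaws open and shut (so a half turn about z gives the same grasp; the last joint's range is limited). The gripper opens to 85 mm and grips with 20 to 120 N. Pads are 22 mm wide; open, the fingers measure 114 mm over their backs; the gripper's body (76 mm by 85 mm) begins 54 mm behind the grasp point. The pads swing forward as they close: fully open they stand 13 mm farther back than shut.
Start: joints at [-0.842, 0.501, -0.427, 1.55, 0.221, 1.138, -0.21], TCP at [291.905, 580.768, 256.31] pointing down, gripper open.
Joint ranges: [-2.88, 2.88], [-0.31, 2.03], [-1.54, 1.56], [0.2, 2.42], [-1.41, 4.55], [0.19, 2.02], [-2.57, 2.57]. Speed limits (rad/s): [2.57, 2.57, 3.14, 3.14, 3.14, 3.14, 3.14].

INTERFACE

Orientations are given as [roll, pitch, yaw] about the fixed x, y, z axes, in that order (R = Rz(yaw) Ry(pitch) Rx(roll)).
In Python, from rig import arm gives the robot as it stands.
- The arm moves only by the tool drive_tool, never from a script. Its argument "moves" is a list of rows, each a list of 2 entries, a list of its own where there are three numbers: the shift along the tool's x, y, z in m, then the turn, a rotation vector about the tool's x, y, z in rad. In form: [[[dx, dy, dz], [wx, wy, wz]], ...]. A call has 1 to 5 rows; each row shifts and turns the commanded pose from where the row before left it, along the tool's axes as they then stand; what a row does not reach is not made up. A row lasts 1/12 s, in which the tool goes at most 41.7 mm and 7.16 degrees, less where a joint would pass 70% of its speed; a pose out of reach is approached as far as the arm can. A call is refused whole if a number of a shift passes 0.0417 or a number of a turn 0.125, either way. A call with a gripper value outside its range is refused whole. "fingers" is the gripper's target within -1 to 1 (shut at 1, half-way at 0, fully open at -1), set as the call begins (left out, the last holds). The fingers move at their own pace and stop on an object; "grip_force" is the grip in N (left out, the last holds). Time passes only in rows, so rows that do not move let the fingers close. It gives the time, the measured TCP pose, the force and the opening at its end, in the units of the state.
- arm.sense(): the state, without advancing time (a new reading comes with each control period).
- arm.snapshot(name): name is "side" or "top"; returns a dict with "img" (480x640x3 uint8, red, green, blue), "mtx" (3x3 intrinsics, pixels), "R" (3x3) and "t" (3): a world point X has camera coordinates R X + t. Camera axes: x right, y down, z forward; pixel columns grow to the right and rows downward; lengths in mm; the calibration is good to about 2 mm. A picture is of the moment at which its call begins. There is no depth.
- arm.finish_job(): hands the job in, once; it reports no verdict.
The state is a dict: "clock": time; "joint_pos": joint angles; "dq": joint speeds; "effort": joint torques, N m; "ee_pos": TCP position; "tool_rot": TCP orientation; "wrist_force": force on the tool from outside, world axes, zero at the start; "ft_torque": the same for the moment, N m; "grip_width": finger opening in mm.
Only numpy, scipy, OpenCV 4.12 (cv2) and the standard library are available. Lean on these libraries where they do the work, as an engineer would, in place of code of your own. Each camera call takes 0.05 s, during which the arm holds its last target.

## Working session

There is one attempt and no reset: what is moved stays moved. The work goes in short steps, Python scripts to look and compute and a tool call to move; the robot and the scene stay as the last step left them, time stands still between calls to the robot, and variables do not carry over. Pictures are saved under pics/ and viewed, and the job is handed in when it is done.

Besides the shell and the picture viewer there is one more tool, called after "Call:" as name(argument=value, ...) on one line, values as JSON. drive_tool: Moves the arm, as the interface text tells. Its arguments: {"type":"object","properties":{"moves":{"type":"array"},"fingers":{"type":"number"},"grip_force":{"type":"number"}},"required":["moves"]}

```bash
ls; mkdir -p pics; python3 - <<'E'
from rig import arm
import cv2
s=arm.sense(); print(s); print(arm.finger_overhang)
for n in("side","top"):
    d=arm.snapshot(n); cv2.imwrite(f"pics/{n}0.png",d["img"][:,:,::-1]); print(n,d["mtx"],d["R"],d["t"])
E
```

```text
pics
{'clock': 0.0, 'joint_pos': array([-0.8417951 ,  0.50184945, -0.42675171,  1.55145285,  0.22078804,
        1.13828745, -0.21030725]), 'dq': array([ 9.36714017e-04, -5.32022362e-04, -2.28661598e-03,  7.33237856e-04,
        1.35589103e-03, -6.31694391e-05, -4.35434890e-04]), 'effort': array([ 4.89757822e-04, -5.69530821e+01, -5.81586197e+00, -2.80939615e+01,
        1.05449877e-02,  1.19646796e-02, -2.16080014e-05]), 'ee_pos': array([291.70985958, 580.14568184, 255.25361071]), 'tool_rot': array([-3.13964623e+00, -6.10860483e-05,  2.67579987e+00]), 'wrist_force': array([-0.52865411,  0.0229206 ,  0.72908137]), 'ft_torque': array([-0.0067689 , -0.00376203, -0.02888492]), 'grip_width': 85.38383471135991}
25.0
side [[440.9759605    0.         324.93612953]
 [  0.         440.9759605  235.70214377]
 [  0.           0.           1.        ]] [[ 0.95584151 -0.29384249  0.00485854]
 [-0.18590016 -0.61735449 -0.76440472]
 [ 0.22761403  0.72974655 -0.64471841]] [-521.22834217  138.16673432 1125.61310022]
top [[614.70518325   0.         326.38577004]
 [  0.         614.70518325 235.8667929 ]
 [  0.           0.           1.        ]] [[ 0.03736473 -0.99929039  0.00475344]
 [-0.9759091  -0.03751284 -0.21492839]
 [ 0.21495419  0.00339181 -0.97661824]] [ -44.68858933  550.18455778 1240.28223987]
```

View pics/side0.png

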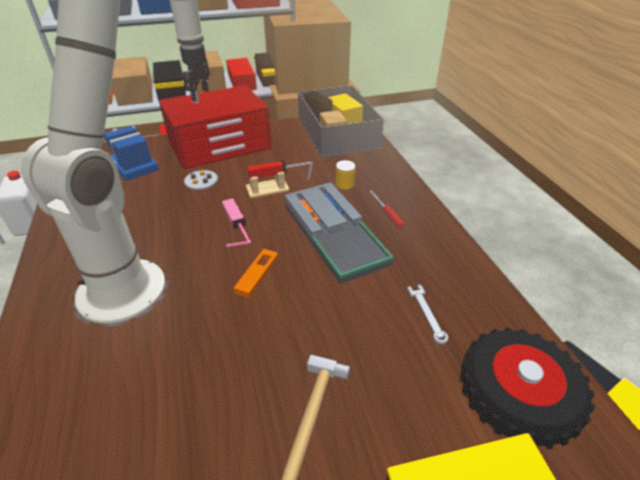

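View pics/top0.png

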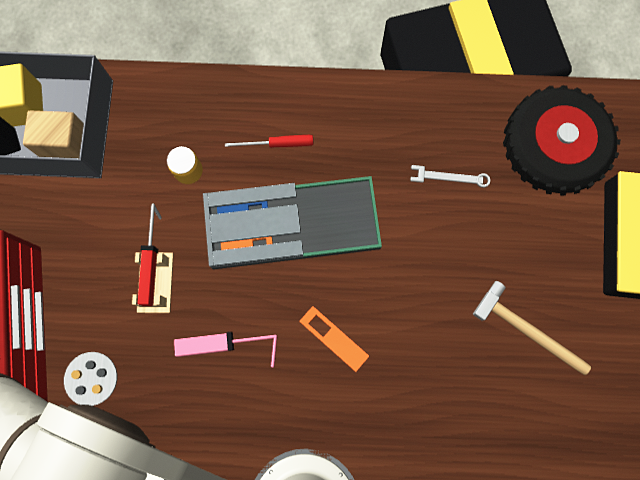

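Side view: red pick on its cradle at about (275,172), with the hook pointing away from the robot. Top view candidates:
- **Pick:** red one on the cradle (147,275), pink one on the bench (203,344).
- **Orange bar:** small one in the near slot (245,243), large one on the bench (335,338).

By the description I choose the red pick and the small bar in the near slot. I'll check both in crops.

```bash
python3 - <<'E'
import cv2, numpy as np
t=cv2.imread("pics/top0.png"); s=cv2.imread("pics/side0.png")
c=cv2.resize(t[165:325,120:320],(750,600),interpolation=cv2.INTER_CUBIC); cv2.imwrite("pics/topcrop.png",c)
c=cv2.resize(s[140:300,235:405],(637,600),interpolation=cv2.INTER_CUBIC); cv2.imwrite("pics/sidecrop.png",c)
E
```

```text
(no output)
```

View pics/topcrop.png

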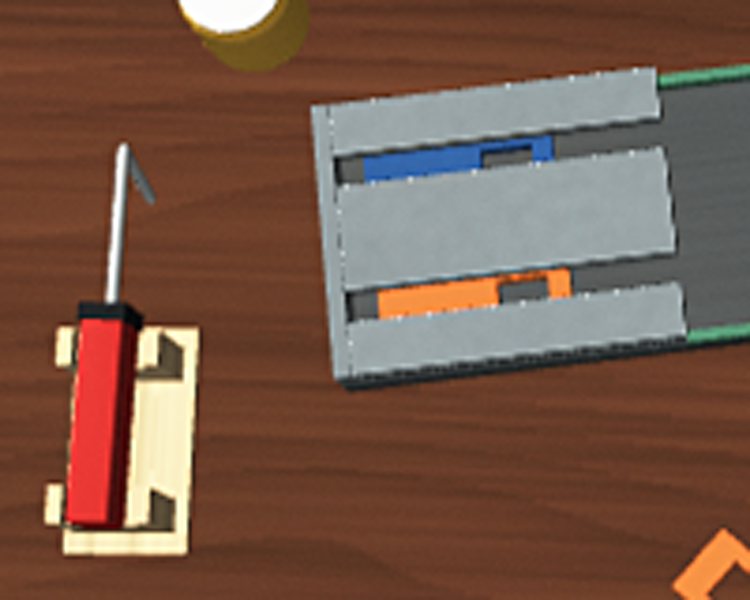

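View pics/sidecrop.png

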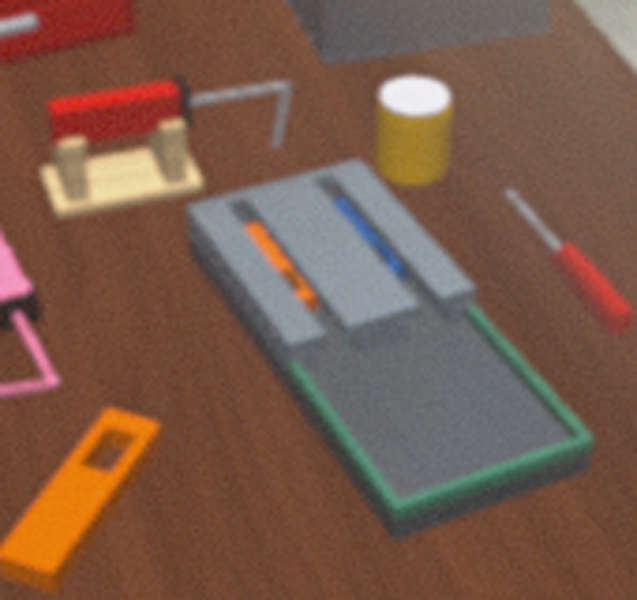

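```bash
cat > h.py <<'E'
import numpy as np, cv2
from rig import arm
def cast(d,uv,z):
    uv=np.asarray(uv,float).reshape(-1,2)
    K,R,t=d["mtx"],d["R"],d["t"]
    C=-R.T@t
    r=(R.T@np.linalg.inv(K)@np.c_[uv,np.ones(len(uv))].T).T
    s=(z-C[2])/r[:,2]
    return C+r*s[:,None]
def proj(d,X):
    X=np.asarray(X,float).reshape(-1,3); c=X@d["R"].T+d["t"]; p=c@d["mtx"].T; return p[:,:2]/p[:,2:]
def tri(d1,uv1,d2,uv2):
    A=[];b=[]
    for d,uv in((d1,uv1),(d2,uv2)):
        C=-d["R"].T@d["t"]; r=d["R"].T@np.linalg.inv(d["mtx"])@np.r_[uv,1]; r/=np.linalg.norm(r)
        P=np.eye(3)-np.outer(r,r); A.append(P); b.append(P@C)
    A=np.vstack(A);b=np.hstack(b); x=np.linalg.lstsq(A,b,rcond=None)[0]; return x, np.linalg.norm(A@x-b)
E
python3 - <<'E'
from h import *
d=arm.snapshot("top"); im=d["img"].astype(int); np.save("top0.npy",d,allow_pickle=True)
np.save("side0.npy",arm.snapshot("side"),allow_pickle=True)
print("cam",-d["R"].T@d["t"])
for n,p in dict(steel=(240,225),side=(250,262),tray=(340,215),rim=(376,200),red=(147,280),rodl=(151,228),orange=(235,244),ply=(165,290),cheek=(136,300),endwall=(208,230)).items(): print(n,im[p[1],p[0]])
r,g,b=im[...,0],im[...,1],im[...,2]
def rep(n,m,z,box):
    k=np.zeros(m.shape,np.uint8); x0,y0,x1,y1=box; k[y0:y1,x0:x1]=m[y0:y1,x0:x1]
    nn,lab,st,ce=cv2.connectedComponentsWithStats(k)
    for i in range(1,nn):
        if st[i,4]<25: continue
        ys,xs=np.nonzero(lab==i); P=cast(d,np.c_[xs,ys],z)[:,:2]
        R=cv2.minAreaRect(P.astype(np.float32)); print(n,st[i],"c",np.round(R[0],1),"size",np.round(R[1],1),"ang",round(R[2],2),"mean",P.mean(0).round(1)); 
box=(195,165,390,275)
rep("steel",(abs(r-g)<25)&(g>105)&(b>=r)&(b<200),50,box)
rep("rim",(g>r+25)&(g>b+10),32,box)
rep("orange",(r>200)&(b<110)&(g>90)&(g<190),34,box)
rep("blue",(b>r+60)&(b>g+30),34,box)
rep("red",(r>150)&(g<80)&(b<80),91,(120,235,180,320))
E
```

```text
cam [ 271.99603498  -28.22469655 1329.74496639]
steel [155 166 167]
side [51 55 58]
tray [91 94 94]
rim [110  57  38]
red [235  59  54]
rodl [202 209 207]
orange [247 146  69]
ply [251 242 199]
cheek [118 106  75]
endwall [153 162 165]
steel [ 203  183  100   83 5312] c [574.9 136.1] size [160.4 199. ] ang 9.2 mean [573.9 136.9]
rim [295 176  87  81 771] c [604.  -46.4] size [161.6 169.5] ang 9.2 mean [604.7 -68.6]
orange [266 237   6   7  40] c [543.3 100.5] size [13.4 10.8] ang 3.25 mean [543.6 100.3]
orange [221 239  32  11 224] c [532.  168.7] size [15.3 68.2] ang 9.49 mean [531.9 169.1]
blue [217 201  51  13 279] c [614.8 162.6] size [ 15.2 109.7] ang 9.19 mean [614.3 169.1]
red [138 250  14  54 567] c [446.5 341.9] size [108.8  22. ] ang 1.74 mean [445.9 341.7]
```

```bash
python3 - <<'E'
from h import *
d=np.load("top0.npy",allow_pickle=True).item(); s=np.load("side0.npy",allow_pickle=True).item()
im=d["img"].astype(int); r,g,b=im[...,0],im[...,1],im[...,2]
# bed
c=np.array([574.9,136.1]); a=np.radians(99.2); bx=np.array([np.cos(a),np.sin(a)]); by=np.array([-bx[1],bx[0]]); o=c-100*bx
print("bed",o,bx)
# window gap in orange: per-bed-x coords
m=(r>200)&(b<120)&(g>90)&(g<195)
ys,xs=np.nonzero(m[230:260,210:280]); P=cast(d,np.c_[xs+210,ys+230],34)[:,:2]-o
print("orange bed x range",(P@bx).min(),(P@bx).max(),"y",(P@by).min(),(P@by).max())
m=(b>r+60)&(b>g+30); ys,xs=np.nonzero(m[190:225,205:280]); P=cast(d,np.c_[xs+205,ys+190],34)[:,:2]-o
print("blue bed x",(P@bx).min(),(P@bx).max(),"y",(P@by).min(),(P@by).max())
# pick: bright red top, black ferrule
for y in range(244,312,4):
    row=im[y,128:176]; rr=np.nonzero((row[:,0]>205)&(row[:,1]<90))[0]+128
    if len(rr): 
        q=cast(d,[[rr[0]-.5,y],[rr[-1]+.5,y]],91); print(y,rr[0],rr[-1],q[:,:2].round(1).tolist(), "mid y",q[:,1].mean().round(1))
print(im[238:254:1,147].tolist())
print(im[300:310,141].tolist())
# rod midline at z 73
for y in range(206,242,6):
    row=im[y,140:162]; w=np.clip(row.min(1)-110,0,None); k=np.nonzero(w>0)[0]
    if len(k): u=(w*np.arange(140,162)).sum()/w.sum(); print("rod",y,k[0]+140,k[-1]+140,cast(d,[[u,y]],76)[0].round(1))
E
```

```text
bed [590.88811877  37.38637349] [-0.15988119  0.98713627]
orange bed x range 63.924457044501 173.13719843198837 y 29.125767728785963 45.24985652944538
blue bed x 64.9432940000277 174.68390255909563 y -51.24568434576194 -36.045948008534026
252 142 151 [[496.3, 353.3], [497.1, 332.9]] mid y 343.1
256 142 151 [[488.0, 352.4], [488.8, 332.0]] mid y 342.2
260 141 150 [[479.6, 353.6], [480.4, 333.3]] mid y 343.4
264 141 150 [[471.4, 352.8], [472.1, 332.4]] mid y 342.6
268 141 150 [[463.1, 351.9], [463.9, 331.6]] mid y 341.8
272 140 149 [[454.8, 353.1], [455.6, 332.8]] mid y 343.0
276 140 149 [[446.7, 352.3], [447.4, 332.0]] mid y 342.2
280 140 149 [[438.5, 351.5], [439.3, 331.2]] mid y 341.3
284 139 148 [[430.3, 352.6], [431.0, 332.4]] mid y 342.5
288 139 148 [[422.2, 351.8], [422.9, 331.6]] mid y 341.7
292 138 148 [[414.0, 353.0], [414.8, 330.8]] mid y 341.9
296 138 147 [[405.9, 352.1], [406.7, 332.0]] mid y 342.1
300 138 147 [[397.9, 351.3], [398.6, 331.2]] mid y 341.3
[[99, 49, 27], [95, 48, 27], [95, 50, 28], [99, 52, 29], [104, 56, 35], [107, 62, 40], [115, 67, 46], [78, 53, 42], [35, 35, 36], [33, 35, 37], [32, 37, 39], [12, 36, 38], [158, 40, 38], [237, 53, 49], [239, 59, 54], [235, 58, 54]]
[[235, 56, 52], [236, 58, 53], [243, 60, 56], [224, 47, 44], [124, 16, 17], [77, 48, 33], [82, 67, 47], [255, 234, 175], [255, 249, 203], [251, 241, 196]]
rod 206 151 153 [598.2 346.   76. ]
rod 212 151 153 [585.2 345.7  76. ]
rod 218 150 152 [572.2 345.2  76. ]
rod 224 150 152 [559.2 345.2  76. ]
rod 230 149 151 [546.3 344.6  76. ]
rod 236 149 151 [533.5 344.6  76. ]
```

```bash
python3 - <<'E'
import cv2
t=cv2.imread("pics/top0.png"); s=cv2.imread("pics/side0.png")
c=cv2.resize(t[195:320,125:185],None,fx=4.8,fy=4.8,interpolation=cv2.INTER_NEAREST)
e=cv2.resize(s[150:210,240:320],(480,360),interpolation=cv2.INTER_NEAREST)
import numpy as np
o=np.zeros((600,780,3),np.uint8); o[:600,:288]=c[:600,:288]; o[:360,295:775]=e
cv2.imwrite("pics/pick.png",o)
E
```

```text
(no output)
```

View pics/pick.png

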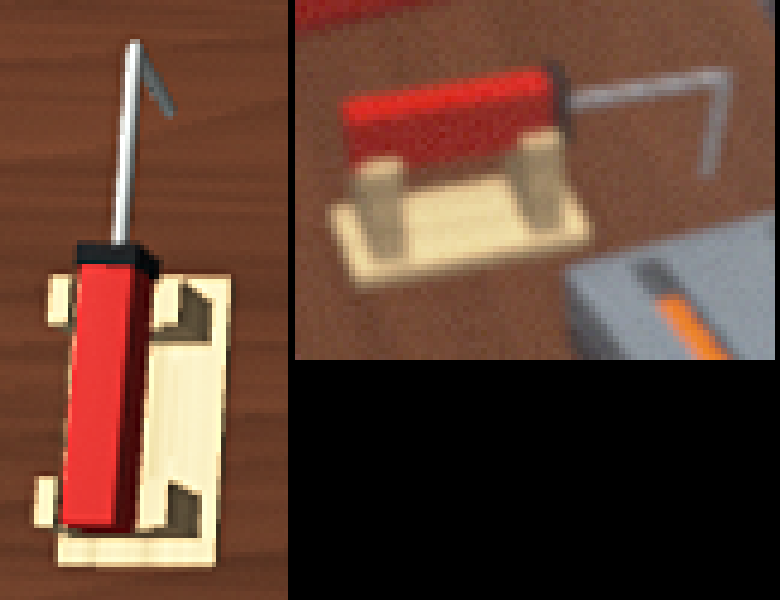

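The crops confirm the choice. The red handle lies between the cradle cheeks with a steel hook, and the small orange bar with its window is in the near slot (bed y +40). The bed measures 160 x 199 mm and the bar 109 mm, both as described. Measured poses:
- **Bed:** origin ≈ (591, 37), yaw 99.2°.
- **Orange bar:** x ≈ 118 mm in the bed frame.
- **Pick:** ≈ (450.5, 342), yaw ≈ 1.5°.

Now I move towards the pick, turning to yaw 1.5°, which suits the later yaw of 99°.

Call:
drive_tool(moves=[[[-0.025,-0.014,0],[0,0,0]],[[-0.025,-0.014,0],[0,0,0]],[[-0.025,-0.014,0],[0,0,0]],[[-0.025,-0.014,0],[0,0,0]],[[-0.025,-0.014,0],[0,0,0]]], fingers=-1, grip_force=70)

```text
clock: 0.62
ee_pos: [372.6, 460.8, 256.1]
tool_rot: [-3.141, -0.0, 2.676]
wrist_force: [0.3, 1.0, 0.1]
grip_width: 85.3
```

Call:
drive_tool(moves=[[[-0.025,-0.014,0],[0,0,0]],[[-0.025,-0.014,0],[0,0,0]],[[-0.025,-0.014,0],[0,0,0]],[[-0.025,-0.014,0],[0,0,0]],[[-0.025,-0.014,0],[0,0,0]]])

```text
clock: 1.03
ee_pos: [452.9, 342.0, 256.2]
tool_rot: [-3.141, -0.0, 2.676]
wrist_force: [0.6, 0.3, 0.7]
grip_width: 85.3
```

Call:
drive_tool(moves=[[[0,0,0],[0,0,0.12]],[[0,0,0],[0,0,0.12]],[[0,0,0],[0,0,0.12]],[[0,0,0],[0,0,0.12]],[[0,0,0],[0,0,0.12]]])

```text
clock: 1.45
ee_pos: [452.3, 343.2, 256.1]
tool_rot: [-3.141, -0.0, 2.07]
wrist_force: [0.2, 1.3, 0.4]
grip_width: 85.6
```

Call:
drive_tool(moves=[[[0,0,0],[0,0,0.12]],[[0,0,0],[0,0,0.12]],[[0,0,0],[0,0,0.12]],[[0,0,0],[0,0,0.12]],[[0,0,0],[0,0,0.12]]])

```text
clock: 1.87
ee_pos: [452.2, 343.3, 256.1]
tool_rot: [-3.141, 0.0, 1.47]
wrist_force: [-0.0, 0.1, 0.3]
grip_width: 85.6
```

Call:
drive_tool(moves=[[[0,0,0],[0,0,0.12]],[[0,0,0],[0,0,0.12]],[[0,0,0],[0,0,0.12]],[[0,0,0],[0,0,0.12]],[[0,0,0],[0,0,0.12]]])

```text
clock: 2.28
ee_pos: [452.2, 343.4, 256.1]
tool_rot: [-3.141, 0.0, 0.87]
wrist_force: [-0.2, -0.8, -0.3]
grip_width: 85.3
```

Call:
drive_tool(moves=[[[0,0,0],[0,0,0.12]],[[0,0,0],[0,0,0.12]],[[0,0,0],[0,0,0.12]],[[0,0,0],[0,0,0.12]],[[0,0,0],[0,0,0.12]]])

```text
clock: 2.7
ee_pos: [452.2, 343.4, 256.1]
tool_rot: [3.141, 0.0, 0.27]
wrist_force: [-0.2, 1.1, -1.3]
grip_width: 85.6
```

```bash
python3 - <<'E'
from rig import arm
s=arm.sense(); print(s["joint_pos"].round(2),s["ee_pos"],s["tool_rot"],s["clock"])
E
```

```text
[-0.74  0.32  0.05  1.78 -0.02  1.05 -1.98] [452.18807984 343.35700618 256.09617827] [3.14148013e+00 4.27959373e-04 2.70057081e-01] 2.7
```

Call:
drive_tool(moves=[[[0,0,0],[0,0,0.122]],[[0,0,0],[0,0,0.122]],[[-0.0017,0.0011,0.03],[0,0,0]],[[0,0,0.03],[0,0,0]],[[0,0,0.03],[0,0,0]]])

```text
clock: 3.12
ee_pos: [450.8, 342.6, 165.9]
tool_rot: [-3.14, -0.001, 0.032]
wrist_force: [0.5, 0.8, -0.5]
grip_width: 85.6
```

```bash
python3 - <<'E'
from h import *
for n in("side","top"):
    d=arm.snapshot(n); 
    b=(225,130,325,220) if n=="side" else (110,190,200,330)
    cv2.imwrite(f"pics/{n}1.png",cv2.resize(d["img"][b[1]:b[3],b[0]:b[2],::-1],None,fx=4,fy=4))
s=arm.sense(); print(s["joint_pos"].round(2),s["ee_pos"],s["tool_rot"],s["clock"])
E
```

```text
[-0.76  0.43  0.08  1.86 -0.04  0.86 -2.2 ] [447.40101909 339.86770261 161.55976696] [3.13550814 0.00784739 0.03217743] 3.2167
```

View pics/side1.png

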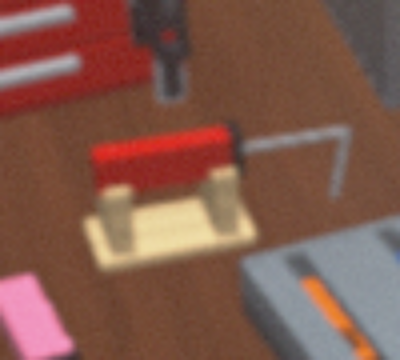

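View pics/top1.png

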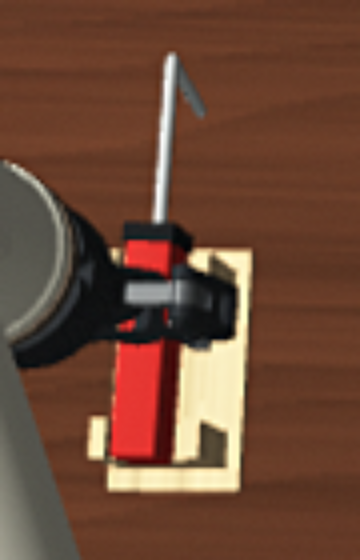

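The top crop shows the fingers straddling the handle ahead of its middle as seen from above, which is parallax from their height. Continuing the descent, with a pause to settle.

Call:
drive_tool(moves=[[[0,0,0],[0,0,0]],[[0,0,0.02],[0,0,0]],[[0,0,0.02],[0,0,0]],[[0,0,0.01],[0,0,0]],[[0,0,0],[0,0,0]]])

```text
clock: 3.63
ee_pos: [450.4, 342.0, 115.9]
tool_rot: [3.141, 0.001, 0.032]
wrist_force: [0.2, -0.1, 0.4]
grip_width: 85.4
```

```bash
python3 - <<'E'
from rig import arm
s=arm.sense(); print(s["ee_pos"],s["tool_rot"],s["clock"],s["dq"].round(3))
E
```

```text
[450.37801119 342.02771336 115.93776031] [3.14077785e+00 1.21745544e-03 3.18719854e-02] 3.6333 [-0.002 -0.027  0.005 -0.019  0.003  0.033 -0.002]
```

Call:
drive_tool(moves=[[[0,0,0.015],[0,0,0]],[[0,0,0.015],[0,0,0]],[[0,0,0.007],[0,0,0]],[[0,0,0],[0,0,0]]])

```text
clock: 3.97
ee_pos: [450.6, 342.2, 79.2]
tool_rot: [3.141, 0.001, 0.032]
wrist_force: [-0.5, 0.5, 0.5]
grip_width: 85.6
```

Call:
drive_tool(moves=[[[0,0,0],[0,0,0]],[[0,0,0],[0,0,0]],[[0,0,0],[0,0,0]],[[0,0,0],[0,0,0]],[[0,0,0],[0,0,0]]], fingers=1, grip_force=70)

```text
clock: 4.38
ee_pos: [451.0, 342.5, 79.9]
tool_rot: [-3.141, -0.001, 0.032]
wrist_force: [-1.3, 0.3, 0.0]
grip_width: 25.7
```

Call:
drive_tool(moves=[[[0,0,0],[0,0,0]],[[0,0,0],[0,0,0]],[[0,0,0],[0,0,0]],[[0,0,0],[0,0,0]]])

```text
clock: 4.72
ee_pos: [451.2, 342.6, 80.1]
tool_rot: [-3.141, -0.001, 0.032]
wrist_force: [-0.5, 0.0, 5.8]
grip_width: 23.3
```

Call:
drive_tool(moves=[[[0,0,-0.01],[0,0,0]],[[0,0,-0.025],[0,0,0]],[[0,0,-0.035],[0,0,0]],[[0,0,-0.035],[0,0,0]],[[0,0,-0.025],[0,0,0]]])

```text
clock: 5.13
ee_pos: [451.0, 342.4, 212.2]
tool_rot: [-3.141, -0.001, 0.032]
wrist_force: [0.7, 0.7, -1.0]
grip_width: 23.4
```

Call:
drive_tool(moves=[[[0,0,-0.01],[0,0,0]],[[0,0,0],[0,0,0]]])

```text
clock: 5.3
ee_pos: [451.9, 343.2, 222.1]
tool_rot: [-3.138, -0.004, 0.032]
wrist_force: [-0.1, -0.6, -2.3]
grip_width: 23.3
```

```bash
python3 - <<'E'
from h import *
for n in("side","top"):
    d=arm.snapshot(n); np.save(n+"2.npy",d,allow_pickle=True)
    b=(225,80,325,220) if n=="side" else (60,150,220,330)
    cv2.imwrite(f"pics/{n}2.png",cv2.resize(d["img"][b[1]:b[3],b[0]:b[2],::-1],None,fx=4 if n=="side" else 3.3,fy=4 if n=="side" else 3.3))
s=arm.sense(); print(s["joint_pos"].round(2),s["ee_pos"],s["tool_rot"],s["clock"],s["wrist_force"],s["ft_torque"],s["grip_width"])
E
```

```text
[-0.77  0.36  0.09  1.82 -0.04  0.97 -2.2 ] [449.9690135  341.69788811 218.18090833] [3.14063183e+00 1.36750845e-03 3.18774616e-02] 5.4 [-0.04475678 -0.31882301 -2.3687268 ] [0.00480462 0.05927532 0.03403133] 23.038918592328862
```

View pics/side2.png

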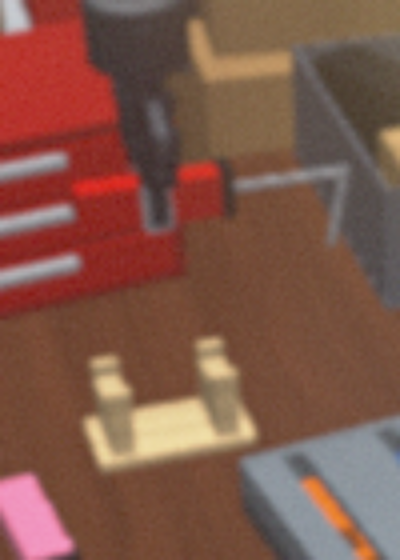

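View pics/top2.png

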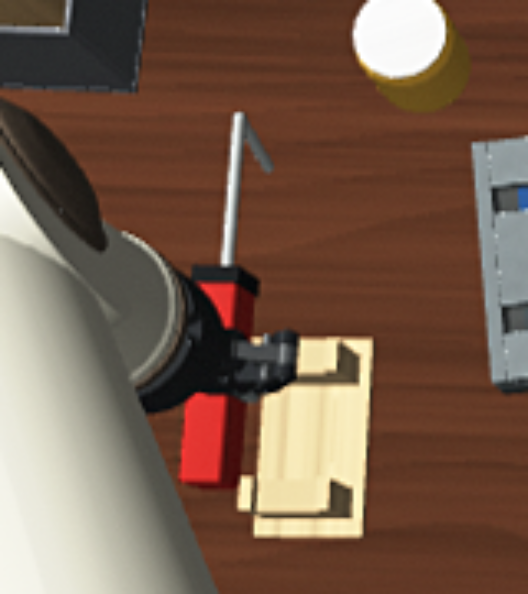

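```bash
python3 - <<'E'
from h import *
d=np.load("top2.npy",allow_pickle=True).item(); s=np.load("side2.npy",allow_pickle=True).item()
P=np.array([450,341.7,218.2])
y=0.032
for dx,dz in((140,-69.5),(152,-6)):
    for l in (y,y-.02): 
        X=P+[dx*np.cos(l),dx*np.sin(l),dz]; u=proj(d,X)[0]; v=proj(s,X)[0]
        print(dx,X.round(1),u.round(1),"crop",((u-[60,150])*3.3).round(),v.round(1),"crop",((v-[225,80])*4).round())
# bend measured
f=lambda c:(np.array(c)/3.3+[60,150]); g=lambda c:np.array(c)/4+[225,80]
print("bend",tri(d,f((239,116)),s,g((344,170))),"tip",tri(d,f((268,170)),s,g((332,243))))
# cradle base z 8
for c in((373,338),(362,537),(253,537)): print(cast(d,f(c),8)[0].round(1))
E
```

```text
140 [589.9 346.2 148.7] [141.5 200.4] crop [269. 166.] [306.8 142.7] crop [327. 251.]
140 [590.  343.4 148.7] [142.9 200.5] crop [274. 167.] [307.  143.1] crop [328. 252.]
152 [601.9 346.6 212.2] [132.2 185.2] crop [238. 116.] [310.  123.8] crop [340. 175.]
152 [602.  343.5 212.2] [133.8 185.3] crop [244. 116.] [310.3 124.2] crop [341. 177.]
bend (array([602.7437389 , 344.57565587, 216.7671462 ]), np.float64(2.7373040852641046)) tip (array([589.78066093, 344.09092339, 155.49077617]), np.float64(5.371401730658315))
[513. 310.   8.]
[381.7 305.2   8. ]
[379.1 375.7   8. ]
```

Cradle base 131 x 70 mm as described, centre ≈ (446, 343), yaw 2.1°. The pick is held level and its hook appears where the TCP pose predicts (top crop 268,170 against 269,166). Next I carry it over to the bed and turn it.

Call:
drive_tool(moves=[[[0.005,0.02,0],[0,0,0]],[[0.01,0.035,0],[0,0,0]],[[0.01,0.04,0],[0,0,0]],[[0.01,0.04,0],[0,0,0]],[[0.01,0.04,0],[0,0,0]]])

```text
clock: 5.82
ee_pos: [499.7, 166.6, 216.4]
tool_rot: [3.14, 0.005, 0.033]
wrist_force: [0.5, 0.2, -2.0]
grip_width: 23.3
```

Call:
drive_tool(moves=[[[0.01,0.04,0],[0,0,0]],[[0.01,0.04,0],[0,0,0]],[[0.01,0.04,0],[0,0,0]],[[0.01,0.035,0],[0,0,0]],[[0.0118,0.0342,0],[0,0,0]]])

```text
clock: 6.23
ee_pos: [557.1, -21.2, 216.4]
tool_rot: [3.141, 0.005, 0.031]
wrist_force: [-0.6, 1.2, -1.8]
grip_width: 23.2
```

Call:
drive_tool(moves=[[[0,0,0],[0,0,-0.08]],[[0,0,0],[0,0,-0.12]],[[0,0,0],[0,0,-0.12]],[[0,0,0],[0,0,-0.12]],[[0,0,0],[0,0,-0.12]]])

```text
clock: 6.65
ee_pos: [557.1, -18.8, 216.0]
tool_rot: [-3.139, 0.005, 0.598]
wrist_force: [-0.1, 0.4, -2.4]
grip_width: 23.1
```

Call:
drive_tool(moves=[[[0,0,0],[0,0,-0.12]],[[0,0,0],[0,0,-0.12]],[[0,0,0],[0,0,-0.12]],[[0,0,0],[0,0,-0.12]],[[0,0,0],[0,0,-0.12]]])

```text
clock: 7.07
ee_pos: [557.1, -18.7, 216.1]
tool_rot: [-3.136, 0.002, 1.198]
wrist_force: [-0.1, 0.6, -2.0]
grip_width: 23.5
```

Call:
drive_tool(moves=[[[0,0,0],[0,0,-0.12]],[[0,0,0],[0,0,-0.12]],[[0,0,0],[0,0,-0.12]],[[0,0,0],[0,0,-0.12]],[[0,0,0],[0,0,-0.06]]])

```text
clock: 7.48
ee_pos: [557.1, -18.6, 216.1]
tool_rot: [-3.136, -0.001, 1.738]
wrist_force: [0.2, 0.4, -0.7]
grip_width: 23.3
```

Call:
drive_tool(moves=[[[0,0,0],[0,0,0]],[[0,0,0],[0,0,0]],[[0,0,0],[0,0,0]]])

```text
clock: 7.73
ee_pos: [558.2, -18.7, 217.7]
tool_rot: [-3.139, -0.001, 1.73]
wrist_force: [-0.4, 0.3, -2.2]
grip_width: 23.5
```

Call:
drive_tool(moves=[[[0,0.001,0.02],[0,0,0]],[[0,0,0.03],[0,0,0]],[[0,0,0.02],[0,0,0]],[[0,0,0.005],[0,0,0]],[[0,0,0],[0,0,0]]])

```text
clock: 8.15
ee_pos: [558.3, -18.4, 142.2]
tool_rot: [-3.137, -0.001, 1.731]
wrist_force: [0.3, -1.2, -1.4]
grip_width: 23.5
```

Call:
drive_tool(moves=[[[0,0,0],[0,0,0]],[[0,0,0],[0,0,0]]])

```text
clock: 8.32
ee_pos: [561.3, -18.5, 145.7]
tool_rot: [3.139, 0.0, 1.732]
wrist_force: [-0.2, 0.0, -1.4]
grip_width: 23.3
```

```bash
cat > look.py <<'E'
from h import *
import sys
k=sys.argv[1]
print(arm.sense()["ee_pos"].round(1),arm.sense()["tool_rot"].round(4))
o=np.zeros((600,800,3),np.uint8)
d=arm.snapshot("top"); np.save(f"top{k}.npy",d,allow_pickle=True); a=cv2.resize(d["img"][170:290,190:410],(800,436),interpolation=cv2.INTER_CUBIC); cv2.imwrite(f"pics/top{k}.png",a[...,::-1])
s=arm.snapshot("side"); np.save(f"side{k}.npy",s,allow_pickle=True); a=cv2.resize(s["img"][130:290,250:420],None,fx=3.7,fy=3.7,interpolation=cv2.INTER_CUBIC); cv2.imwrite(f"pics/side{k}.png",a[...,::-1])
print(arm.sense()["ee_pos"].round(1),arm.sense()["clock"])
E
python3 look.py 3
```

```text
[561.3 -18.5 145.7] [3.1392e+00 4.0000e-04 1.7315e+00]
[561.3 -18.5 145.9] 8.4167
```

View pics/top3.png

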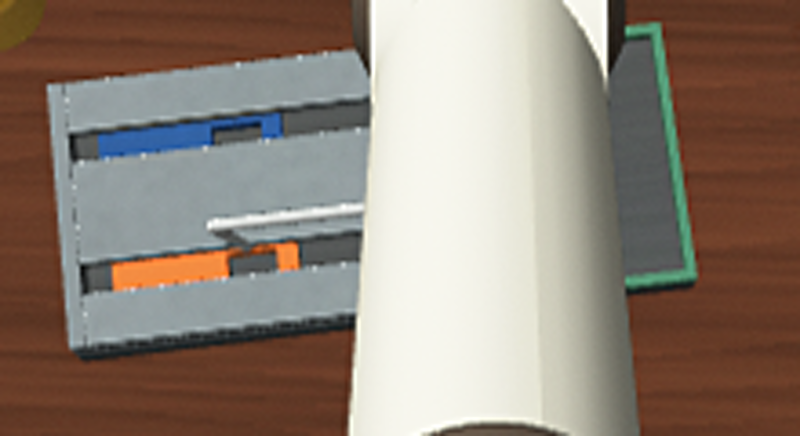

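View pics/side3.png

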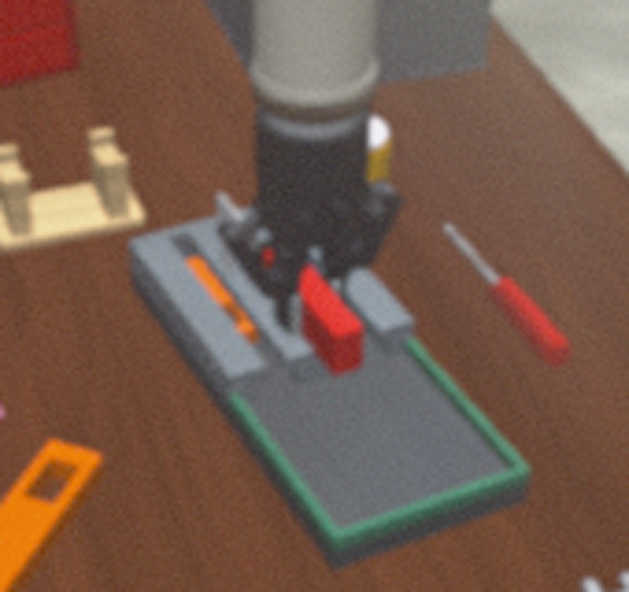

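```bash
cat >> h.py <<'E'
O=np.array([590.89,37.39]); A=np.radians(99.2); BX=np.array([np.cos(A),np.sin(A)]); BY=np.array([-BX[1],BX[0]])
def bed(p): p=np.asarray(p)[...,:2]-O; return np.stack([p@BX,p@BY],-1).round(1)
def tip(s=None):
    from scipy.spatial.transform import Rotation as Ro
    s=s or arm.sense(); R=Ro.from_euler("xyz",s["tool_rot"]).as_matrix(); return s["ee_pos"]+R@np.array([139.5,0,69.5])
E
python3 - <<'E'
from h import *
d=np.load("top3.npy",allow_pickle=True).item()
t=tip(); print("tip FK",t.round(1),bed(t)); u=proj(d,t)[0]; print("proj crop",((u-[190,170])*800/220).round())
c=np.array([247,244])*220/800+[190,170]; print("tip seen",bed(cast(d,c,t[2])))
for c in((264,262),(230,262),(278,262)): print(bed(cast(d,np.array(c)*220/800+[190,170],34)))
E
```

```text
tip FK [539.1 119.2  76.3] [89. 38.]
proj crop [246. 245.]
tip seen [[88.5 37.5]]
[[83.  39.8]]
[[103.   37.4]]
[[74.8 40.8]]
```

The tip agrees between FK and image at bed (89, 38); the window spans x 75–105 at y 40. I correct by 2 mm and lower it.

Call:
drive_tool(moves=[[[0.001,-0.002,0.008],[0,0,0]],[[0,0,0.01],[0,0,0]],[[0,0,0.004],[0,0,0]],[[0,0,0],[0,0,0]],[[0,0,0],[0,0,0]]])

```text
clock: 8.83
ee_pos: [557.4, -17.9, 121.6]
tool_rot: [-3.14, -0.0, 1.732]
wrist_force: [0.4, -0.0, -2.2]
grip_width: 22.9
```

```bash
python3 look.py 4; python3 -c "
from h import *
t=tip(); print(t.round(1),bed(t))"
```

```text
[557.4 -17.9 121.6] [-3.1401e+00 -3.0000e-04  1.7318e+00]
[558.  -17.9 122.3] 8.9333
[535.7 119.8  52.8] [90.2 41.3]
```

View pics/top4.png

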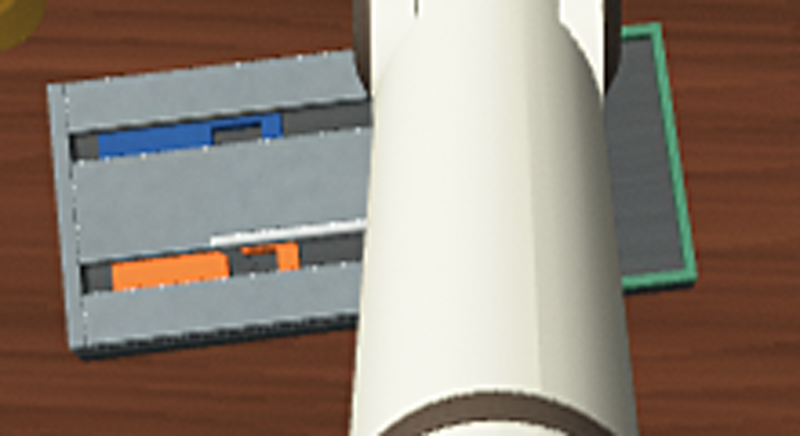

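The hook end now stands over the dark window at crop (243,258). I let it settle, then lower it into the slit.

Call:
drive_tool(moves=[[[0,0,0],[0,0,0]],[[0,0,0],[0,0,0]],[[0,0,0],[0,0,0]]])

```text
clock: 9.18
ee_pos: [558.1, -17.9, 122.5]
tool_rot: [3.141, 0.0, 1.732]
wrist_force: [0.1, 1.8, -0.7]
grip_width: 23.0
```

```bash
python3 -c "
from h import *
t=tip(); print(t.round(1),bed(t),arm.sense()['dq'].round(3))"
```

```text
[535.8 119.8  53. ] [90.2 41.2] [ 0.     0.    -0.     0.     0.001  0.     0.001]
```

Call:
drive_tool(moves=[[[0,0.001,0.005],[0,0,0]],[[0,0,0.006],[0,0,0]],[[0,0,0.006],[0,0,0]],[[0,0,0],[0,0,0]],[[0,0,0],[0,0,0]]])

```text
clock: 9.6
ee_pos: [558.2, -17.7, 104.4]
tool_rot: [-3.14, -0.0, 1.732]
wrist_force: [0.2, 0.5, -1.3]
grip_width: 23.0
```

Call:
drive_tool(moves=[[[0,0,0.005],[0,0,0]],[[0,0,0.004],[0,0,0]],[[0,0,0],[0,0,0]],[[0,0,0],[0,0,0]],[[0,0,0],[0,0,0]]])

```text
clock: 10.02
ee_pos: [559.0, -17.7, 96.3]
tool_rot: [3.142, -0.0, 1.732]
wrist_force: [0.0, 0.4, -2.2]
grip_width: 22.8
```

```bash
python3 look.py 5; python3 -c "
from h import *
t=tip(); print(t.round(1),bed(t),arm.sense()['wrist_force'].round(1),arm.sense()['ft_torque'].round(2))"
```

```text
[559.  -17.7  96.3] [ 3.1416e+00 -1.0000e-04  1.7318e+00]
[559.1 -17.7  96.5] 10.1167
[536.8 120.   27. ] [90.2 40.2] [ 0.3 -0.3 -2.4] [ 0.02 -0.07 -0.03]
```

View pics/top5.png

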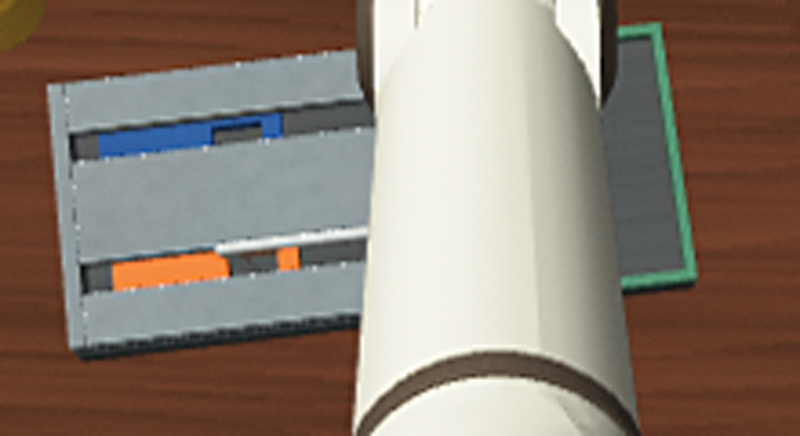

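The hook is in the window: tip at z 27 (7 mm above the slot floor), no contact force, and the bar has not moved. Dragging gently towards the mouth.

Call:
drive_tool(moves=[[[-0.003,0,0.002],[0,0,0]],[[-0.004,0,0],[0,0,0]],[[-0.004,0,0],[0,0,0]],[[-0.004,0,0],[0,0,0]],[[-0.005,0,0],[0,0,0]]])

```text
clock: 10.53
ee_pos: [562.0, -37.4, 94.2]
tool_rot: [-3.141, -0.001, 1.732]
wrist_force: [0.8, 0.9, -2.0]
grip_width: 23.3
```

Call:
drive_tool(moves=[[[-0.007,0,0],[0,0,0]],[[-0.009,0,0],[0,0,0]],[[-0.01,0,0],[0,0,0]],[[-0.01,0,0],[0,0,0]],[[-0.008,0,0],[0,0,0]]])

```text
clock: 10.95
ee_pos: [569.3, -82.9, 94.3]
tool_rot: [-3.142, 0.001, 1.73]
wrist_force: [-1.0, 0.9, -3.1]
grip_width: 22.8
```

```bash
python3 look.py 6; python3 -c "
from h import *
t=tip(); print(t.round(1),bed(t),arm.sense()['wrist_force'].round(1),arm.sense()['ft_torque'].round(2))"
```

```text
[569.3 -82.9  94.3] [-3.1416e+00  6.0000e-04  1.7305e+00]
[569.4 -84.1  94.4] 11.05
[547.5  53.6  24.7] [22.9 40.2] [-0.3  0.9 -1.8] [-0.07 -0.02 -0.03]
```

View pics/top6.png

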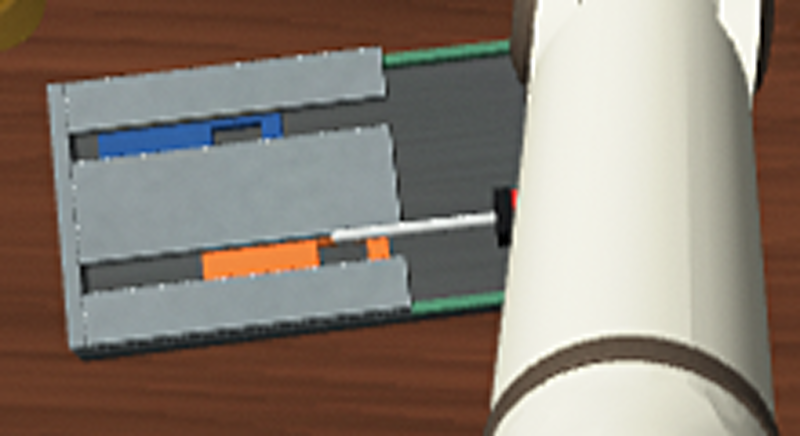

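The bar follows the hook: its near end is now at the mouth, crop (388,248), and the blue bar has not moved. Continuing.

Call:
drive_tool(moves=[[[-0.005,0,0],[0,0,0]],[[-0.01,0,0],[0,0,0]],[[-0.01,0,0],[0,0,0]],[[-0.01,0,0],[0,0,0]],[[-0.01,0,0],[0,0,0]]])

```text
clock: 11.47
ee_pos: [576.5, -126.4, 94.3]
tool_rot: [-3.141, 0.0, 1.732]
wrist_force: [0.1, 1.3, -1.7]
grip_width: 23.1
```

Call:
drive_tool(moves=[[[-0.01,0,0],[0,0,0]],[[-0.01,0,0],[0,0,0]],[[-0.01,0,0],[0,0,0]],[[-0.01,0,0],[0,0,0]],[[-0.01,0,0],[0,0,0]]])

```text
clock: 11.88
ee_pos: [584.5, -175.7, 94.2]
tool_rot: [-3.141, -0.0, 1.732]
wrist_force: [-0.1, 1.5, -1.8]
grip_width: 23.0
```

Call:
drive_tool(moves=[[[-0.01,0,0],[0,0,0]],[[-0.01,0,0],[0,0,0]],[[-0.008,0,0],[0,0,0]],[[-0.006,0,0],[0,0,0]],[[-0.004,0,0],[0,0,0]]])

```text
clock: 12.3
ee_pos: [590.5, -213.3, 94.2]
tool_rot: [-3.142, 0.0, 1.731]
wrist_force: [0.6, 1.7, -1.1]
grip_width: 23.4
```

```bash
python3 look.py 7; python3 -c "
from h import *
t=tip(); print(t.round(1),bed(t),arm.sense()['wrist_force'].round(1),arm.sense()['ft_torque'].round(2))"
```

```text
[ 590.5 -213.3   94.2] [-3.1415e+00  2.0000e-04  1.7310e+00]
[ 590.5 -213.4   94.3] 12.4
[568.3 -75.7  24.7] [-108.    40.4] [ 0.9 -0.5 -2. ] [-0.01  0.04  0.02]
```

View pics/top7.png

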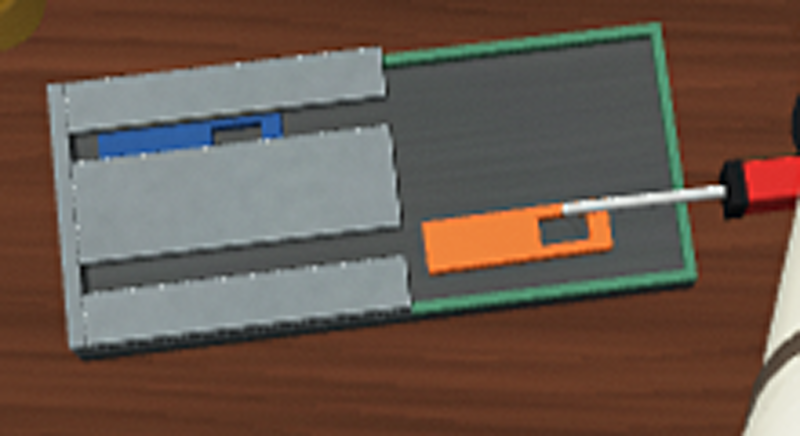

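View pics/side7.png

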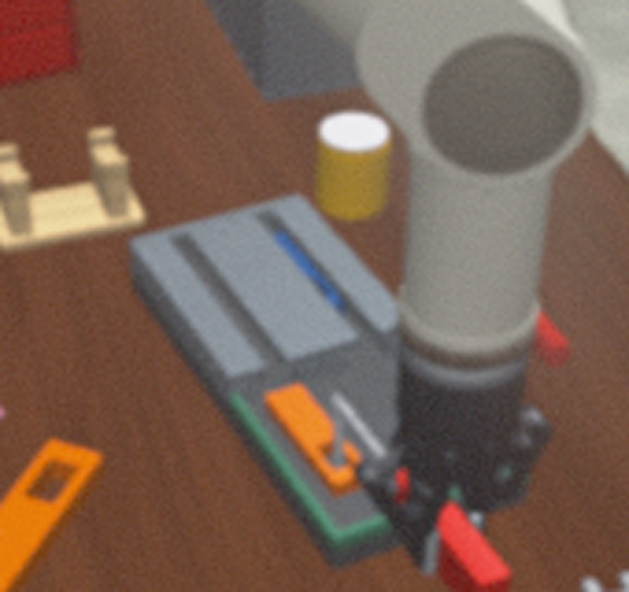

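The bar lies flat in the tray, crop centre (518,240), with its origin at bed x ≈ -69. I drag it 15 mm more to centre it, back the hook off and lift.

Call:
drive_tool(moves=[[[-0.005,0,0],[0,0,0]],[[-0.006,0,0],[0,0,0]],[[-0.004,0,0],[0,0,0]],[[0,0,0],[0,0,0]],[[0,0,0],[0,0,0]]])

```text
clock: 12.82
ee_pos: [593.0, -227.8, 94.4]
tool_rot: [3.141, 0.001, 1.731]
wrist_force: [0.0, 0.1, -2.7]
grip_width: 23.1
```

Call:
drive_tool(moves=[[[0.004,0,0],[0,0,0]],[[0.004,0,0],[0,0,0]],[[0.001,0,0],[0,0,0]],[[0,0,0],[0,0,0]],[[0,0,0],[0,0,0]]])

```text
clock: 13.23
ee_pos: [591.5, -217.7, 94.4]
tool_rot: [3.142, 0.0, 1.733]
wrist_force: [0.1, -0.5, -2.9]
grip_width: 23.3
```

Call:
drive_tool(moves=[[[0,0,-0.006],[0,0,0]],[[0,0,-0.01],[0,0,0]],[[0,0,-0.02],[0,0,0]],[[0,0,-0.03],[0,0,0]],[[0,0,-0.03],[0,0,0]]])

```text
clock: 13.65
ee_pos: [590.9, -218.1, 191.5]
tool_rot: [-3.14, -0.001, 1.732]
wrist_force: [0.5, 0.3, -1.6]
grip_width: 23.4
```

```bash
python3 look.py 8; python3 -c "
from h import *
d=np.load('top8.npy',allow_pickle=True).item(); im=d['img'].astype(int); r,g,b=im[...,0],im[...,1],im[...,2]
m=((r>190)&(b<130)&(g>90)&(g<195))[200:260,290:390]; ys,xs=np.nonzero(m); P=bed(cast(d,np.c_[xs+290,ys+200],34)); R=cv2.minAreaRect(P.astype(np.float32)); print('bar',R)
t=tip(); print(t.round(1),bed(t))"
```

```text
[ 590.9 -218.1  191.5] [-3.1404e+00 -5.0000e-04  1.7316e+00]
[ 595.5 -219.7  197.5] 13.75
bar ((-82.57485961914062, 40.793113708496094), (109.45823669433594, 30.204975128173828), 0.9568378329277039)
[573.9 -82.2 127.3] [-115.4   35.8]
```

View pics/top8.png

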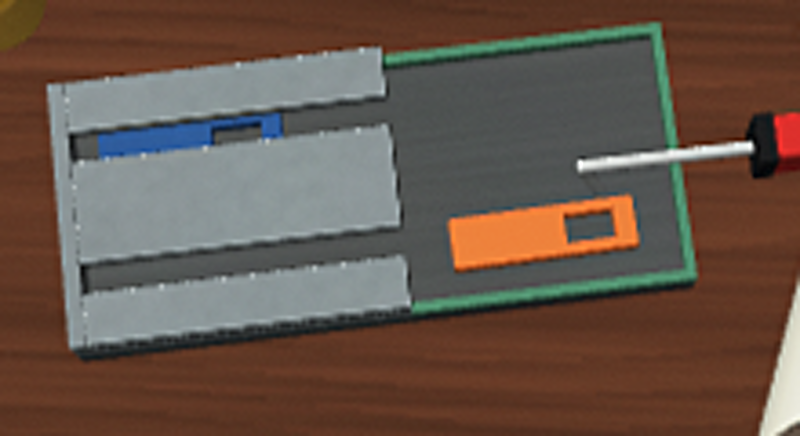

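The bar lies flat at bed (-82.6, 40.8), 109 x 30 mm as seen, with the hook clear and the blue bar still. Next: raise, turn back, and return to the cradle.

Call:
drive_tool(moves=[[[0,0,-0.015],[0,0,0.06]],[[0,0,-0.01],[0,0,0.12]],[[0,0,0],[0,0,0.12]],[[0,0,0],[0,0,0.12]],[[0,0,0],[0,0,0.12]]])

```text
clock: 14.17
ee_pos: [591.4, -218.3, 216.0]
tool_rot: [3.141, -0.0, 1.186]
wrist_force: [-0.0, 0.3, -2.6]
grip_width: 23.4
```

Call:
drive_tool(moves=[[[0,0,0],[0,0,0.12]],[[0,0,0],[0,0,0.12]],[[0,0,0],[0,0,0.12]],[[0,0,0],[0,0,0.12]],[[0,0,0],[0,0,0.12]]])

```text
clock: 14.58
ee_pos: [591.3, -218.1, 215.6]
tool_rot: [-3.142, -0.0, 0.586]
wrist_force: [0.0, 0.9, -2.5]
grip_width: 23.0
```

Call:
drive_tool(moves=[[[0,0,0],[0,0,0.12]],[[0,0,0],[0,0,0.12]],[[0,0,0],[0,0,0.12]],[[0,0,0],[0,0,0.12]],[[0,0,0],[0,0,0.078]]])

```text
clock: 15.0
ee_pos: [591.3, -218.0, 215.5]
tool_rot: [-3.141, -0.0, 0.028]
wrist_force: [0.2, 0.7, -2.9]
grip_width: 23.3
```

Call:
drive_tool(moves=[[[0,0,0],[0,0,0]],[[-0.004,-0.02,0],[0,0,0]],[[-0.008,-0.035,0],[0,0,0]],[[-0.01,-0.04,0],[0,0,0]],[[-0.01,-0.04,0],[0,0,0]]])

```text
clock: 15.42
ee_pos: [554.3, -83.6, 215.4]
tool_rot: [3.141, -0.0, 0.035]
wrist_force: [-0.0, 1.3, -1.7]
grip_width: 23.3
```

Call:
drive_tool(moves=[[[-0.01,-0.04,0],[0,0,0]],[[-0.01,-0.04,0],[0,0,0]],[[-0.01,-0.04,0],[0,0,0]],[[-0.01,-0.04,0],[0,0,0]],[[-0.01,-0.04,0],[0,0,0]]])

```text
clock: 15.83
ee_pos: [497.4, 115.7, 215.9]
tool_rot: [-3.141, -0.001, 0.037]
wrist_force: [1.3, 0.1, -0.8]
grip_width: 23.2
```

Call:
drive_tool(moves=[[[-0.007,-0.04,0],[0,0,0]],[[-0.007,-0.04,0],[0,0,0]],[[-0.007,-0.04,0],[0,0,0]],[[-0.007,-0.04,0],[0,0,0]],[[-0.006,-0.034,0],[0,0,0]]])

```text
clock: 16.25
ee_pos: [456.5, 309.9, 215.9]
tool_rot: [-3.14, -0.001, 0.038]
wrist_force: [-0.4, 1.2, -2.4]
grip_width: 22.9
```

Call:
drive_tool(moves=[[[-0.006,-0.024,0],[0,0,0]],[[0,-0.01,0],[0,0,0]],[[0,0,0],[0,0,0]],[[0,0,0],[0,0,0]],[[0,0,0],[0,0,0]]])

```text
clock: 16.67
ee_pos: [451.5, 337.9, 215.2]
tool_rot: [3.14, -0.0, 0.032]
wrist_force: [0.5, 0.0, -1.9]
grip_width: 23.1
```

```bash
python3 - <<'E'
from h import *
s=arm.sense(); print(s["ee_pos"],s["tool_rot"],s["clock"])
e=np.array([448.5,342.6])-s["ee_pos"][:2]; y=s["tool_rot"][2]
print("dx dy",e@[np.cos(y),np.sin(y)],e@[np.sin(y),-np.cos(y)])
E
```

```text
[451.54446655 337.91426049 215.24744143] [ 3.14005646e+00 -1.62945060e-04  3.16678785e-02] 16.6667
dx dy -2.8945774745497523 -4.779785834824203
```

Call:
drive_tool(moves=[[[-0.003,-0.005,0.02],[0,0,0]],[[0,0,0.035],[0,0,0]],[[0,0,0.03],[0,0,0]],[[0,0,0.01],[0,0,0]],[[0,0,0],[0,0,0]]])

```text
clock: 17.08
ee_pos: [446.4, 341.8, 117.6]
tool_rot: [3.137, 0.005, 0.031]
wrist_force: [-0.8, 0.6, -2.4]
grip_width: 22.9
```

Call:
drive_tool(moves=[[[0,0,0],[0,0,0]],[[0,0,0],[0,0,0]],[[0,0,0],[0,0,0]]])

```text
clock: 17.33
ee_pos: [448.9, 346.0, 122.4]
tool_rot: [-3.139, -0.003, 0.033]
wrist_force: [0.5, 0.3, -1.8]
grip_width: 23.0
```

```bash
python3 - <<'E'
from h import *
s=arm.sense(); print(s["ee_pos"],s["tool_rot"],s["clock"])
e=np.array([448.5,342.6])-s["ee_pos"][:2]; y=s["tool_rot"][2]
print("dx dy",e@[np.cos(y),np.sin(y)],e@[np.sin(y),-np.cos(y)])
for n in("side","top"):
    d=arm.snapshot(n)
    b=(225,80,325,220) if n=="side" else (60,150,220,330)
    cv2.imwrite(f"pics/{n}9.png",cv2.resize(d["img"][b[1]:b[3],b[0]:b[2],::-1],None,fx=4 if n=="side" else 3.3,fy=4 if n=="side" else 3.3))
E
```

```text
[448.86332845 346.02380485 122.40581323] [-3.13931956e+00 -2.94627207e-03  3.31966569e-02] 17.3333
dx dy -0.4767662695066328 3.4098593998739894
```

View pics/side9.png

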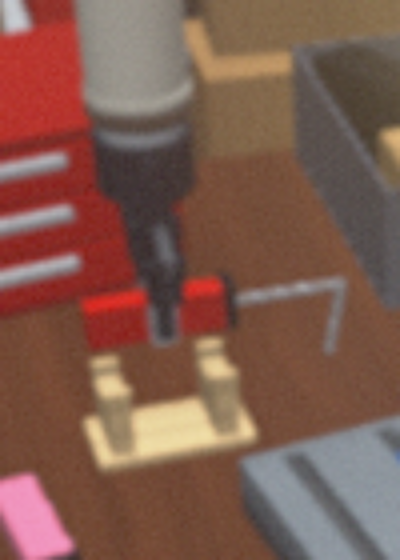

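View pics/top9.png

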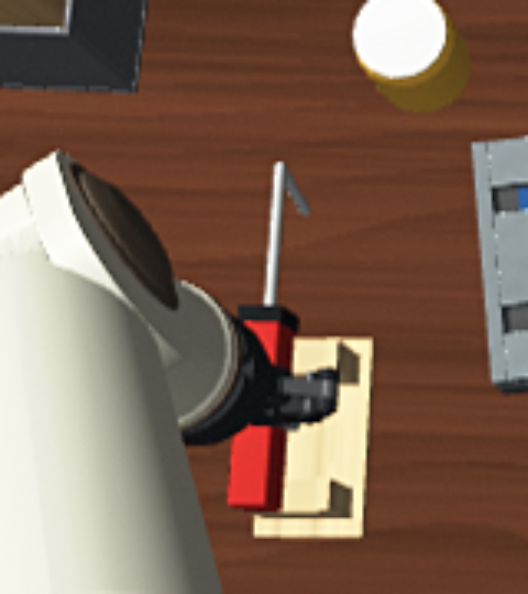

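The pick is level above the posts with the hook facing away from the robot. I correct 3 mm across and lower it.

Call:
drive_tool(moves=[[[0,0.003,0.005],[0,0,0]],[[0,0,0.008],[0,0,0]],[[0,0,0],[0,0,0]],[[0,0,0],[0,0,0]],[[0,0,0],[0,0,0]]])

```text
clock: 17.85
ee_pos: [447.2, 342.3, 107.0]
tool_rot: [3.141, 0.001, 0.034]
wrist_force: [-0.0, 0.4, -1.9]
grip_width: 23.5
```

Call:
drive_tool(moves=[[[0,0,0],[0,0,0]],[[0,0,0],[0,0,0]]])

```text
clock: 18.02
ee_pos: [447.5, 342.5, 107.4]
tool_rot: [-3.141, -0.0, 0.034]
wrist_force: [0.0, 0.4, -2.5]
grip_width: 23.3
```

Call:
drive_tool(moves=[[[0,0,0.008],[0,0,0]],[[0,0,0.008],[0,0,0]],[[0,0,0.006],[0,0,0]],[[0,0,0.002],[0,0,0]],[[0,0,0],[0,0,0]]])

```text
clock: 18.43
ee_pos: [446.7, 341.8, 82.0]
tool_rot: [3.14, 0.002, 0.034]
wrist_force: [-0.1, 0.9, -2.4]
grip_width: 23.3
```

Call:
drive_tool(moves=[[[0,0,0.001],[0,0,0]],[[0,0,0.001],[0,0,0]],[[0,0,0.001],[0,0,0]],[[0,0,0],[0,0,0]],[[0,0,0],[0,0,0]]])

```text
clock: 18.85
ee_pos: [447.5, 342.4, 80.4]
tool_rot: [-3.141, -0.0, 0.034]
wrist_force: [-0.0, -0.3, -1.4]
grip_width: 23.0
```

Call:
drive_tool(moves=[[[0,0,0.0006],[0,0,0]],[[0,0,0],[0,0,0]],[[0,0,0],[0,0,0]]])

```text
clock: 19.1
ee_pos: [447.6, 342.5, 80.1]
tool_rot: [-3.141, -0.0, 0.034]
wrist_force: [-0.7, -0.2, 1.1]
grip_width: 23.4
```

```bash
python3 - <<'E'
from rig import arm
s=arm.sense(); print(s["ee_pos"],s["wrist_force"],s["ft_torque"])
E
```

```text
[447.59828204 342.51309334  80.09381932] [-0.65083215 -0.21270457  1.07388162] [-0.14234178  0.14254805 -0.06546477]
```

The wrist force has gone from -2.4 to +1 N, so the saddles carry the pick. I open the fingers and back off upward.

Call:
drive_tool(moves=[[[0,0,0],[0,0,0]],[[0,0,0],[0,0,0]],[[0,0,0],[0,0,0]],[[0,0,0],[0,0,0]],[[0,0,0],[0,0,0]]], fingers=-1)

```text
clock: 19.52
ee_pos: [447.5, 342.4, 79.7]
tool_rot: [-3.142, -0.0, 0.034]
wrist_force: [0.7, -0.1, -0.2]
grip_width: 81.5
```

Call:
drive_tool(moves=[[[0,0,0],[0,0,0]],[[0,0,0],[0,0,0]],[[0,0,-0.01],[0,0,0]],[[0,0,-0.02],[0,0,0]],[[0,0,-0.03],[0,0,0]]])

```text
clock: 19.93
ee_pos: [445.8, 341.1, 138.6]
tool_rot: [3.138, 0.004, 0.034]
wrist_force: [0.2, 0.1, 0.7]
grip_width: 85.3
```

Call:
drive_tool(moves=[[[0,0,-0.04],[0,0,0]],[[0,0,-0.04],[0,0,0]],[[0,0,-0.03],[0,0,0]],[[0,0,0],[0,0,0]],[[0,0,0],[0,0,0]]])

```text
clock: 20.35
ee_pos: [448.6, 343.3, 253.0]
tool_rot: [-3.138, -0.005, 0.034]
wrist_force: [-0.1, -0.9, 0.0]
grip_width: 85.5
```

Call:
drive_tool(moves=[[[-0.03,-0.03,0],[0,0,0]],[[-0.03,-0.04,0],[0,0,0]],[[-0.03,-0.04,0],[0,0,0]],[[-0.03,-0.03,0],[0,0,0]],[[0,0,0],[0,0,0]]])

```text
clock: 20.77
ee_pos: [324.5, 471.0, 248.3]
tool_rot: [-3.139, 0.006, 0.047]
wrist_force: [-1.3, 0.7, -0.2]
grip_width: 85.4
```

```bash
python3 - <<'E'
from h import *
for n in("side","top"):
    d=arm.snapshot(n); np.save(f"{n}10.npy",d,allow_pickle=True); cv2.imwrite(f"pics/{n}10.png",d["img"][:,:,::-1])
E
```

```text
(no output)
```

View pics/side10.png

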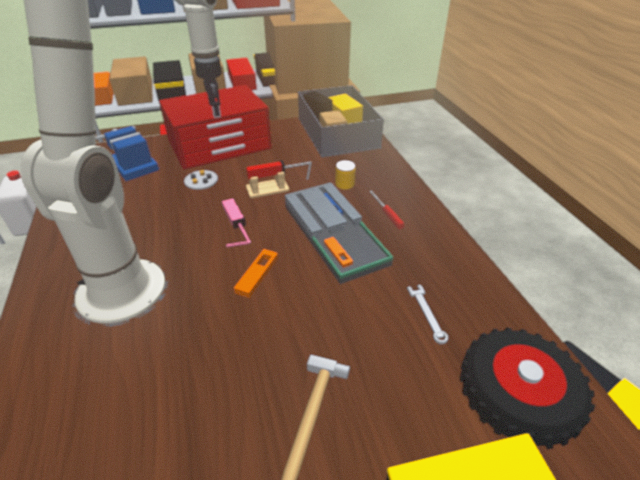

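View pics/top10.png

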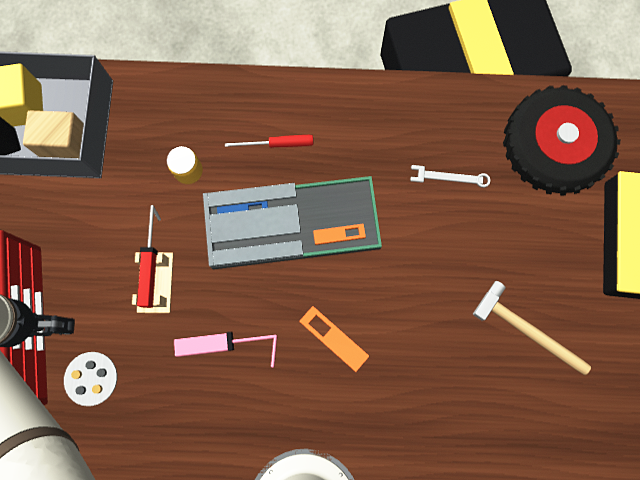

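Side view: the pick is in its cradle (275,172), and the orange bar is in the tray (338,250). Top view: the pick (147,278), the bystanders and the blue bar (243,207) are as before. I raise the arm a little, away from the red chest, and do the final numeric check.

Call:
drive_tool(moves=[[[0.01,0.01,-0.02],[0,0,0]],[[0.01,0.01,-0.02],[0,0,0]],[[0,0,0],[0,0,0]],[[0,0,0],[0,0,0]],[[0,0,0],[0,0,0]]])

```text
clock: 21.28
ee_pos: [355.3, 443.7, 288.7]
tool_rot: [3.14, 0.001, 0.032]
wrist_force: [-0.5, -0.1, -0.4]
grip_width: 85.3
```

```bash
python3 - <<'E'
from h import *
d=arm.snapshot("top"); d0=np.load("top0.npy",allow_pickle=True).item()
def rect(d,fn,box,z,f=lambda p:p[:,:2]):
    im=d["img"].astype(int); r,g,b=im[...,0],im[...,1],im[...,2]; x0,y0,x1,y1=box
    ys,xs=np.nonzero(fn(r,g,b)[y0:y1,x0:x1]); P=f(cast(d,np.c_[xs+x0,ys+y0],z)); R=cv2.minAreaRect(P.astype(np.float32)); return np.round(R[0],1),np.round(R[1],1),round(R[2],2)
og=lambda r,g,b:(r>190)&(b<130)&(g>90)&(g<195)
print("orange",rect(d,og,(290,200,390,260),34,bed))
bl=lambda r,g,b:(b>r+60)&(b>g+30); rd=lambda r,g,b:(r>150)&(g<80)&(b<80)
for q in(d0,d): print("blue",rect(q,bl,(205,190,280,225),34,bed),"pick",rect(q,rd,(120,235,180,320),91))
df=np.abs(d["img"].astype(int)-d0["img"]).max(2)>60
for n,bx in dict(tin=(155,135,210,190),screw=(215,125,325,155),spanner=(405,155,500,195),hammer=(465,275,600,380)).items(): print(n,df[bx[1]:bx[3],bx[0]:bx[2]].sum())
s=arm.sense(); print(s["clock"],s["ee_pos"],s["wrist_force"],np.abs(s["dq"]).max())
# height of pick from side view: red box rows
for nm in("side0","side10"):
    q=np.load(nm+".npy",allow_pickle=True).item()["img"].astype(int); ys,xs=np.nonzero(((q[...,0]>150)&(q[...,1]<70))[155:195,240:295]); print(nm,xs.min()+240,xs.max()+240,ys.min()+155,ys.max()+155,ys.mean()+155)
E
```

```text
orange (array([-82.5,  41. ]), array([110.7,  30.9]), 0.96)
blue (array([119.8, -43.6]), array([109.8,  15.2]), 0.0) pick (array([446.5, 341.9]), array([108.8,  22. ]), 1.74)
blue (array([119.7, -43.5]), array([110. ,  15.5]), -0.0) pick (array([442.4, 342.6]), array([108.7,  22.8]), 1.62)
tin 0
screw 0
spanner 0
hammer 0
21.3333 [354.6710603  443.97540682 288.39474041] [-0.73134218 -0.04249503 -0.42649546] 0.01011923349973927
side0 248 281 161 171 165.939226519337
side10 247 280 161 176 166.06451612903226
```

```bash
python3 -c "
from rig import arm
print(arm.finish_job())"
```

```text
the job is handed in; nothing more can be done
None
```

I hooked the small orange bar through its window, dragged it out into the catch tray, laid the pick back in its cradle, and handed the job in at about 21.3 s. No verdict is reported.

My last checks before handing in:
- **Orange bar:** its outline measures 111 x 31 mm, flat in the tray, with its origin at bed (-82.5, 41) mm; the allowed x range is -125 to -55.
- **Pick:** its origin is within about 1 mm of the cradle centre, yaw about 1.6° against the cradle's 2.1°, hook towards cradle +x. Its height in the cradle looks the same as at the start, judged only by pixel rows in the side view.
- **Blue bar:** moved about 0.1 mm by measurement.
- **Tin, screwdriver, spanner, hammer:** no pixel change from the start.
- **Arm:** fingers open and clear of everything, forces near zero.

Nothing failed outright, but two small disagreements came up on the way. When I checked the lifted pick, the side camera placed its hook 5–7 mm higher than the arm's own pose and the top camera did; I went by the latter two. The arm also took a few rows to settle after fast moves, so I paused and corrected before each fit.

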